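# Size the gap beside the amplifier's transformer with spacer blocks

## Task

In the open amplifier, find which spacer block fits the gap between the transformer and the heat sink: the thin one standing there now is far too loose, so take it out and put it down on the bench outside the amplifier, then stand the thickest block that goes in freely upright on the amplifier's floor in the gap, lengthwise along it and about midway along. Lower it in without dropping or forcing it, and leave the blocks you do not need outside on the bench.

Things in the scene. Friction and masses are not known exactly. Their poses are not given: they have to be found in the camera images.
- case_face (a point): Transformer: dark steel box 100 (x) x 80 (y) x 45 mm high, fixed in the open white amplifier (walls 65 mm above the mat). Point: on the amplifier's floor (12 mm above the mat), middle of the foot of the face that bounds the gap. x along the face, -y into the gap, z up. The amplifier spans x -130 to 130, y -200 to 100 mm here; nothing inside but blocks rises above its walls.
- sink_face (a point): Finned aluminium heat sink, 100 (x) x 50 (y) x 45 mm high, fixed on the amplifier's floor parallel to the transformer and level with it along x. Point: on the floor, middle of the foot of its smooth face, the gap's other side; axes as for the transformer. The distance between the two points is the gap's width, 40 to 68 mm.
- thin_mid (a point): Thin aluminium spacer block, upright: body 70 mm long (x) x 16 mm thick (y) x 50 mm high; flat handle tab centred on top, 44 (x) x 12 (y) x 50 mm high; 100 mm tall in all. Point: its centre, 50 mm above its underside, where the tab begins; z up. 0.2 kg. Starts in the gap. The blue mat's top is 3 mm above the work surface; a 120 mm square of it about x = 0.44, y = -0.18 m is kept clear.
- medium_mid (a point): Medium aluminium spacer block, upright: body 70 mm long (x) x 28 mm thick (y) x 50 mm high; flat handle tab centred on top, 44 (x) x 12 (y) x 50 mm high; 100 mm tall in all. Point: its centre, 50 mm above its underside, where the tab begins; z up. About 0.3 kg. Starts on the mat, on the robot's right of the amplifier.
- thick_mid (a point): Thick aluminium spacer block, upright: body 70 mm long (x) x 50 mm thick (y) x 50 mm high; flat handle tab centred on top, 44 (x) x 12 (y) x 50 mm high; 100 mm tall in all. Point: its centre, 50 mm above its underside, where the tab begins; z up. About 0.45 kg. Starts on the mat, on the robot's right of the amplifier.
Things that resemble listed ones, but are neither listed nor needed, are in the scene too. What is shaped like the part that bears thick_mid but black is not meant.

How it is judged:
At the end, for the whole second after the job is handed in: The thickest block that goes in (medium for a gap under 50 mm, thick over 58 mm, either between) stands on the floor in the gap, upright within 10 degrees, within 30 mm of midway and 20 degrees of the gap's line; the other two are outside on the bench, centres under 75 mm high; all at rest (((x of medium_mid in the frame of case_face between -0.03 and 0.03 m and y of medium_mid in the frame of case_face between -0.068 and 0 m and z of medium_mid in the frame of case_face between 0.042 and 0.056 m and angle between medium_mid's own z axis and vertical below 0.18 rad and angle between the x axis of medium_mid and the x axis of case_face, either way round below 0.35 rad and (x of thick_mid in the frame of case_face above 0.135 m or x of thick_mid in the frame of case_face below -0.135 m or y of thick_mid in the frame of case_face above 0.105 m or y of thick_mid in the frame of case_face below -0.205 m) and height (world z) of thick_mid between 0 and 0.075 m and y of sink_face in the frame of case_face above -0.058 m) or (x of thick_mid in the frame of case_face between -0.03 and 0.03 m and y of thick_mid in the frame of case_face between -0.068 and 0 m and z of thick_mid in the frame of case_face between 0.042 and 0.056 m and angle between thick_mid's own z axis and vertical below 0.18 rad and angle between the x axis of thick_mid and the x axis of case_face, either way round below 0.35 rad and (x of medium_mid in the frame of case_face above 0.135 m or x of medium_mid in the frame of case_face below -0.135 m or y of medium_mid in the frame of case_face above 0.105 m or y of medium_mid in the frame of case_face below -0.205 m) and height (world z) of medium_mid between 0 and 0.075 m)) and (x of thin_mid in the frame of case_face above 0.135 m or x of thin_mid in the frame of case_face below -0.135 m or y of thin_mid in the frame of case_face above 0.105 m or y of thin_mid in the frame of case_face below -0.205 m) and height (world z) of thin_mid between 0 and 0.075 m and linear speed of each of thin, medium, thick below 0.03 m/s); the robot touches nothing.
It fails at once if a block is dropped or forced against the amplifier or the heat sink (more than 80 N) (contact force between any of thin, medium, thick and amp above 80 N or contact force between any of thin, medium, thick and sink above 80 N).
It also fails if it takes over 64 s, if anything falls off the work surface, if the arm or the gripper's body presses on something with over 40 N, if the wrist force passes 120 N, or if a joint passes its speed limit or range.

## Robot

A 6-joint arm with a two-finger parallel gripper is mounted at the origin on the work surface. World frame = base frame: x ahead of the robot, y to its left, z up, the work surface at z = 0. Lengths are in m, angles in rad, forces in N, time in s.
With the tool pointing down it reaches from about 0.3 to 0.825 m from the base axis. Payload 5.4 kg.
Tool frame: the origin (TCP) lies at the very end of the fingers, on their centre line; the grasp point (between the pads) lies 19 mm behind it (r.grip_depth is the distance from the TCP to the grasp point, in m); z points along the fingers, y is the line along which they close (so a half turn about z gives the same grasp; the last joint's range is limited). The gripper opens to 92 mm and grips with 3 to 60 N. Pads are 20 mm wide; open, the fingers measure 128 mm over their backs; the gripper's body (75 mm by 189 mm) begins 69 mm behind the grasp point.
Start: joints at [1.134, 0.158, 1.597, -0, 1.386, -0.21], TCP at [0.129, 0.56, 0.176] pointing down, gripper open.
Joint ranges: [-2.91, 2.91], [-0.94, 2.29], [0.18, 2.7], [-1.29, 4.43], [0.17, 2.64], [-3, 3]. Speed limits (rad/s): [2.57, 2.57, 3.14, 3.14, 3.14, 3.14].

## Interface

Orientations are given as a unit quaternion [x, y, z, w].
In Python, from station import r, get_image, workorder, models gives the robot as it stands.
- The arm moves only by the tool jog_arm, never from a script. Its argument "series" is one flat list of numbers, 6 for each row, row after row: the shift along the world's x, y, z in mm, then the turn, a rotation vector about the world's x, y, z in degrees. A call has 1 to 5 rows; each row is the pose to reach, as a shift and turn from the pose commanded when the call began; what a row does not reach only later rows make up. A row lasts 1/12 s, in which the tool goes at most 41.7 mm and 7.16 degrees, less where a joint would pass 70% of its speed; a pose out of reach is approached as far as the arm can. A call with a gripper value outside its range is refused whole. "grip" is the opening, from 0 (shut) to 1 (fully open), set as the call begins (left out, the last holds). The fingers move at their own pace and stop on an object; the grip force is fixed at half the most. Time passes only in rows, so rows that repeat a pose let the fingers close. It gives the time, the measured TCP pose, the force, the opening and the grip force at its end, in the units of the state.
- r.sense(): the state, without advancing time (a new reading comes with each control period).
- get_image(name): name is "scene" or "top" or "wrist"; returns a dict with "frame" (420x560x3 uint8, blue, green, red), "camera_matrix" (3x3 intrinsics, pixels), "distortion" ([k1, k2, p1, p2, k3] as OpenCV has them; the pictures are not rectified), "R" (3x3) and "t" (3): a world point X has camera coordinates R X + t. Camera axes: x right, y down, z forward; pixel columns grow to the right and rows downward; lengths in m; the calibration is good to about 2 mm. A picture is of the moment at which its call begins. There is no depth.
- workorder.job_done(): hands the job in; it is judged then, once.
Trained networks look in the newest picture that a camera, given by its name, has taken for a name from the list of things; names that differ only in an ending like _2 or _b are one class to them, and where a whole thing is asked for, a point or a joint stands for the part that bears it (a point fixed in the world has none). Each returns a list of dicts, best first, with "p" (0 to 1); they miss things now and then, are a little off and sometimes report something else, mostly with a low value. They report only what shows in the picture. A call takes as long as a camera call. They do not tell look-alikes from the thing itself.
- models.recognise(camera, thing): "rect" ([left, top, right, bottom] in pixels, round what is visible of it).
The state is a dict: "time_s": time; "joint_pos": joint angles; "dq": joint speeds; "tau": joint torques, N m; "position": TCP position; "eef_rot": TCP orientation; "wrist_force": force on the tool from outside, world axes, zero at the start; "wrist_torque": the same for the moment, N m; "finger_gap": finger opening in m; "grasp_force": force on a finger pad.
Only numpy, scipy, OpenCV 4.12 (cv2) and the standard library are available. Lean on these libraries where they do the work, as an engineer would, in place of code of your own. Each camera call takes 0.05 s, during which the arm holds its last target. There are 200 camera calls.

## Working session

There is one attempt and no reset: what is moved stays moved. The work goes in short steps, Python scripts to look and compute and a tool call to move; the robot and the scene stay as the last step left them, time stands still between calls to the robot, and variables do not carry over. Pictures are saved under pics/ and viewed, at most 10 in all, crops included, and the job is handed in when it is done.

Besides the shell and the picture viewer there is one more tool, called after ">>>" by a JSON object that holds its "op" and its "data". jog_arm: Moves the arm, as the interface text tells. Its arguments: {"type":"object","properties":{"series":{"type":"array","items":{"type":"number"}},"grip":{"type":"number"}},"required":["series"]}

```bash
mkdir -p pics; ls; cat > h.py <<'E'
import numpy as np, cv2
from station import r, get_image, workorder, models
def ray(im,uv):
    K=np.array(im["camera_matrix"]);D=np.array(im["distortion"],float)
    p=cv2.undistortPoints(np.array(uv,float).reshape(-1,1,2),K,D).reshape(-1,2)
    R=np.array(im["R"]);t=np.array(im["t"])
    return -R.T@t,np.c_[p,np.ones(len(p))]@R
def atz(im,uv,z):
    c,d=ray(im,uv); return c+d*((z-c[2])/d[:,2])[:,None]
def proj(im,X):
    return cv2.projectPoints(np.array(X,float).reshape(-1,1,3),cv2.Rodrigues(np.array(im["R"]))[0],np.array(im["t"],float),np.array(im["camera_matrix"]),np.array(im["distortion"],float))[0].reshape(-1,2)
E
python3 - <<'E'
from h import *
for c in ("top","scene"):
    im=get_image(c); cv2.imwrite(f"pics/{c}0.png",im["frame"])
    R=np.array(im["R"]);print(c,(-R.T@np.array(im["t"])).round(3),R[2].round(2))
    for n in ("case_face","sink_face","thin_mid","medium_mid","thick_mid"):
        try: print(n,[(np.round(d["rect"]).tolist(),round(d["p"],2)) for d in models.recognise(c,n)])
        except Exception as e: print(n,e)
s=r.sense();print(s["position"],s["eef_rot"],s["finger_gap"],s["time_s"])
E
```

```text
pics
top [ 0.503 -0.077  1.083] [ 0.04 -0.01 -1.  ]
case_face []
sink_face [([141.0, 180.0, 176.0, 237.0], 0.74)]
thin_mid [([106.0, 204.0, 138.0, 242.0], 0.83)]
medium_mid [([424.0, 256.0, 454.0, 292.0], 0.72)]
thick_mid [([277.0, 168.0, 317.0, 205.0], 0.91), ([330.0, 152.0, 366.0, 193.0], 0.78)]
scene [ 1.101 -0.539  0.692] [-0.6   0.47 -0.65]
case_face [([292.0, 132.0, 444.0, 242.0], 0.83)]
sink_face [([335.0, 172.0, 383.0, 210.0], 0.56)]
thin_mid [([359.0, 147.0, 385.0, 184.0], 0.75)]
medium_mid [([123.0, 226.0, 150.0, 276.0], 0.62)]
thick_mid [([264.0, 219.0, 304.0, 268.0], 0.81), ([236.0, 244.0, 277.0, 301.0], 0.58)]
[0.12931953 0.5602596  0.17603049] [1.13159504e-01 9.93576835e-01 4.62216247e-06 1.83486234e-05] 0.0920535236042577 0.6
```

View pics/top0.png

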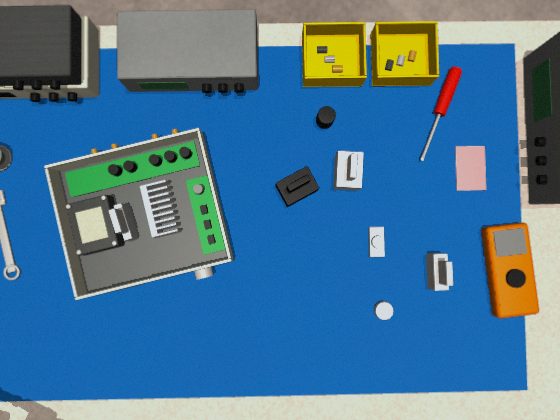

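View pics/scene0.png

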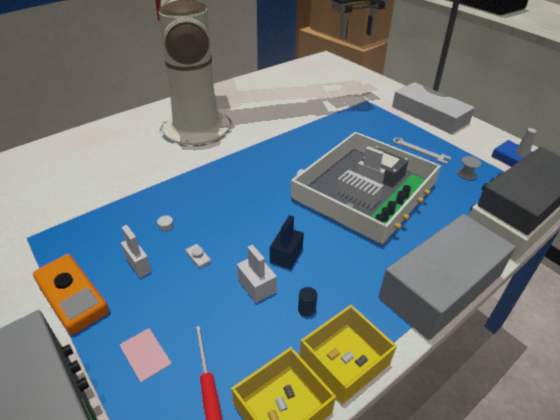

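The top view shows the amplifier at about (140,213): transformer at (93,225), thin block at (121,222), heat sink at (159,209). The thick candidates are the aluminium one at (349,170) and the black look-alike at (297,186). The aluminium one fits the description; the black one is excluded. The medium block is at (440,272). I'll confirm this with enlarged crops.

```bash
python3 - <<'E'
from h import *
im=get_image("top"); f=im["frame"]
a=cv2.resize(f[120:305,38:240],None,fx=3.2,fy=3.2,interpolation=cv2.INTER_CUBIC)  # amp
cv2.imwrite("pics/amp.png",a)
b=cv2.resize(f[140:300,270:470],None,fx=3.75,fy=3.75,interpolation=cv2.INTER_CUBIC)
cv2.imwrite("pics/blk.png",b)
print(atz(im,[[280,210],[380,210],[280,110]],0.0).round(3))
E
```

```text
[[ 0.568 -0.091  0.   ]
 [ 0.565 -0.292  0.   ]
 [ 0.771 -0.094  0.   ]]
```

View pics/amp.png

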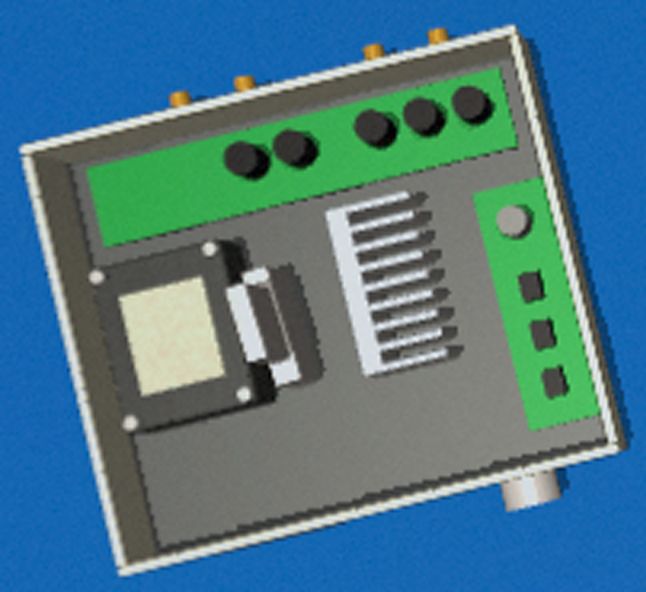

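View pics/blk.png

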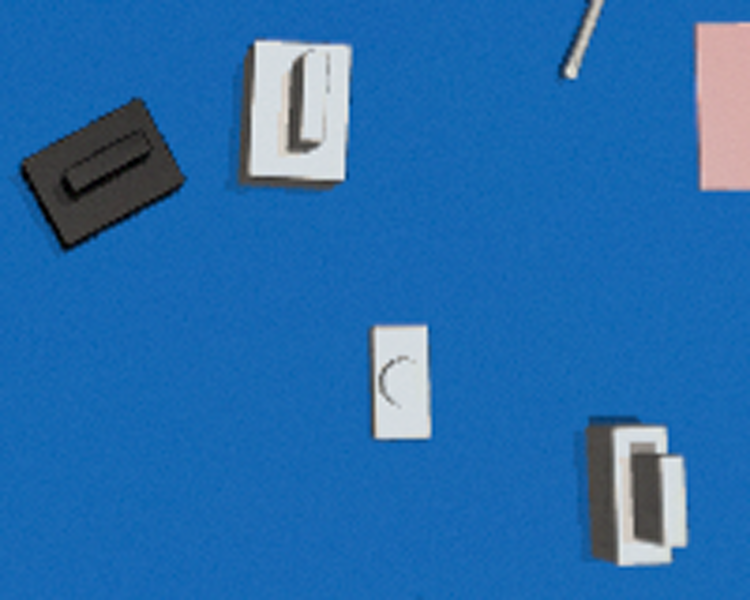

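The crops confirm the choice. The aluminium thick block, with a 50 mm body, is at crop (299,112), top px (349,170). The black one at crop (103,173) is the decoy, and the small flat plate at (400,382) is another. The medium block is at crop (640,495). In the amp crop, the rim corners are (22,150), (514,27), (620,448) and (122,573), and the sink's smooth face runs (327,212)–(370,376). The thin block's tab top runs (232,287)–(258,360).

```bash
cat > m.py <<'E'
from h import *
im=get_image("top")
A=lambda p:np.array(p)/3.2+[38,120]
B=lambda p:np.array(p)/3.75+[270,140]
c=atz(im,A([[22,150],[514,27],[620,448],[122,573]]),.068)[:,:2]
# case-frame corners: image left=+y, up=+x
m=np.array([[.13,.1],[.13,-.2],[-.13,-.2],[-.13,.1]])
mc=m-m.mean(0);cc=c-c.mean(0)
th=np.arctan2((mc[:,0]*cc[:,1]-mc[:,1]*cc[:,0]).sum(),(mc*cc).sum())
R=np.array([[np.cos(th),-np.sin(th)],[np.sin(th),np.cos(th)]])
o=c.mean(0)-R@m.mean(0)
print("case",o.round(4),"yaw",np.degrees(th).round(2),"res mm",((c-(m@R.T+o))*1e3).round(1).tolist())
loc=lambda w:((w[:,:2]-o)@R*1e3).round(1).tolist()
print("screws",loc(atz(im,A([[97,277],[209,249],[245,395],[131,422]]),.062)))
print("sink",loc(atz(im,A([[327,212],[370,376],[406,194],[445,352]]),.060)))
w=atz(im,A([[228,287],[246,284],[269,356],[250,362]]),.115);print("thin tab",loc(w),w.mean(0).round(4))
w=atz(im,A([[245,272],[268,267],[300,377],[275,384]]),.065);print("thin body",loc(w),w.mean(0).round(4))
def blk(n,pt,zt,pb,zb):
    for p,z in((pt,zt),(pb,zb)):
        w=atz(im,B(p),z)[:,:2]; d=w[0]-w[3]+w[1]-w[2]
        print(n,z,w.mean(0).round(4),"yaw",np.degrees(np.arctan2(d[1],d[0])).round(1),(np.linalg.norm(w-np.roll(w,-1,0),axis=1)*1e3).round(0))
blk("thick",[[304,53],[327,53],[321,144],[299,143]],.103,[[256,41],[352,45],[345,181],[249,177]],.053)
blk("medium",[[661,456],[683,455],[688,546],[665,546]],.103,[[613,427],[666,427],[671,563],[618,566]],.053)
E
python3 m.py
```

```text
case [0.5512 0.2248] yaw 13.21 res mm [[-2.2, -2.0], [-2.6, 1.2], [1.7, 1.6], [3.1, -0.7]]
screws [[44.9, 75.2], [44.9, 7.7], [-43.8, 7.1], [-42.8, 75.4]]
sink [[49.5, -64.3], [-50.9, -66.0], [48.4, -111.9], [-48.0, -112.1]]
thin tab [[13.3, -12.8], [12.4, -22.9], [-29.7, -25.9], [-30.4, -14.9]] [0.5472 0.2043 0.115 ]
thin body [[26.1, -10.5], [25.6, -24.2], [-41.7, -27.3], [-42.1, -12.2]] [0.5476 0.205  0.065 ]
thick 0.103 [ 0.6397 -0.2246] yaw -4.9 [11. 45. 11. 44.]
thick 0.053 [ 0.6402 -0.2257] yaw -4.3 [49. 70. 49. 70.]
medium 0.103 [ 0.4414 -0.3951] yaw 1.1 [11. 44. 11. 43.]
medium 0.053 [ 0.4411 -0.3949] yaw 0.3 [27. 69. 27. 70.]
```

The gap is about 65 mm, so the thick block is the right one. First I move above the thin block, turned +28.5° to line up with its tab.

>>> {"op": "jog_arm", "data": {"series": [28,-24,2,0,0,2,56,-47,3,0,0,4,84,-71,5,0,0,6,112,-94,6,0,0,8,140,-118,8,0,0,9.5], "grip": 0.5}}

```text
time_s: 1.12
position: [0.2702, 0.4411, 0.1841]
eef_rot: [0.029, 1.0, 0.0, 0.0]
wrist_force: [-0.0, -0.2, 0.2]
finger_gap: 0.0605
grasp_force: 0.0
```

>>> {"op": "jog_arm", "data": {"series": [28,-24,2,0,0,2,56,-47,3,0,0,4,84,-71,5,0,0,6,112,-94,6,0,0,8,140,-118,8,0,0,9.5]}}

```text
time_s: 1.53
position: [0.4104, 0.3229, 0.1922]
eef_rot: [-0.053, 0.999, 0.0, 0.0]
wrist_force: [-0.1, 1.0, 0.7]
finger_gap: 0.046
grasp_force: 0.0
```

>>> {"op": "jog_arm", "data": {"series": [28,-24,2,0,0,2,56,-47,3,0,0,4,84,-71,5,0,0,6,112,-94,6,0,0,8,138,-119,8,0,0,9.5]}}

```text
time_s: 1.95
position: [0.5486, 0.204, 0.2]
eef_rot: [-0.136, 0.991, 0.0, 0.0]
wrist_force: [-0.2, 1.9, 0.3]
finger_gap: 0.0461
grasp_force: 0.0
```

```bash
python3 - <<'E'
from h import *
s=r.sense();print(s["position"],s["eef_rot"],s["finger_gap"],s["time_s"],s["wrist_force"])
im=get_image("wrist");f=im["frame"].copy()
# predicted thin tab top outline & tf/sink edges
def box(cx,cy,yaw,lx,ly,z):
    c,q=np.cos(np.radians(yaw)),np.sin(np.radians(yaw))
    p=np.array([[lx,ly],[lx,-ly],[-lx,-ly],[-lx,ly]])/2@np.array([[c,q],[-q,c]])+[cx,cy]
    return np.c_[p,np.full(4,z)]
for b,col in((box(.5473,.2047,15.5,.044,.012,.115),(0,0,255)),(box(.5473,.2047,15.5,.07,.016,.065),(0,255,255))):
    cv2.polylines(f,[proj(im,b).round().astype(int)],True,col,1)
cv2.imwrite("pics/w1.png",f)
print(models.recognise("wrist","thin_mid"))
E
```

```text
[0.54860162 0.2039651  0.2000078 ] [-1.35656529e-01  9.90755918e-01  1.08069711e-04  7.40640162e-05] 0.04606669684011152 1.95 [-0.19920879  1.87222759  0.32601478]
[{'rect': [268.5, 151.1, 289.6, 229.5], 'p': 0.76}]
```

View pics/w1.png

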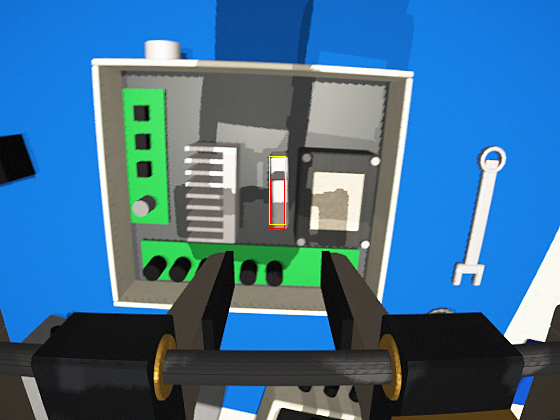

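The wrist view confirms the prediction. The red and yellow outlines sit on the thin block at about (278,190), and it is parallel to the fingers. I descend and grip.

>>> {"op": "jog_arm", "data": {"series": [-1,0,-35,0,0,0,-1,0,-70,0,0,0,-1,0,-100,0,0,0,-1,0,-115,0,0,0,-1,0,-124,0,0,0]}}

```text
time_s: 2.47
position: [0.5435, 0.2056, 0.0729]
eef_rot: [-0.135, 0.991, 0.0, -0.003]
wrist_force: [0.0, -0.9, 1.0]
finger_gap: 0.0459
grasp_force: 0.0
```

>>> {"op": "jog_arm", "data": {"series": [0,0,0,0,0,0,0,0,0,0,0,0,0,0,0,0,0,0,0,0,0,0,0,0,0,0,0,0,0,0], "grip": 0}}

```text
time_s: 2.88
position: [0.5474, 0.2055, 0.0776]
eef_rot: [-0.135, 0.991, 0.0, 0.001]
wrist_force: [0.4, -0.3, 0.6]
finger_gap: 0.0148
grasp_force: 0.0
```

```bash
python3 - <<'E'
from h import *
s=r.sense();print(s["position"],s["finger_gap"],s["grasp_force"],s["wrist_force"])
E
```

```text
[0.54740065 0.20551476 0.07756232] 0.014791615054216755 0.0 [ 0.38647167 -0.26797219  0.57031981]
```

>>> {"op": "jog_arm", "data": {"series": [0,0,0,0,0,0,0,0,0,0,0,0,0,0,0,0,0,0]}}

```text
time_s: 3.13
position: [0.5469, 0.2054, 0.0769]
eef_rot: [-0.135, 0.991, 0.0, 0.001]
wrist_force: [0.3, 0.7, 3.9]
finger_gap: 0.0003
grasp_force: 2.0
```

>>> {"op": "jog_arm", "data": {"series": [0,0,5,0,0,0,0,0,20,0,0,0,0,0,45,0,0,0,0,0,75,0,0,0,0,0,100,0,0,0]}}

```text
time_s: 3.55
position: [0.5462, 0.2052, 0.1776]
eef_rot: [-0.135, 0.991, -0.0, 0.0]
wrist_force: [-0.2, 0.0, 0.4]
finger_gap: 0.0007
grasp_force: 0.0
```

>>> {"op": "jog_arm", "data": {"series": [0,0,12,0,0,0,0,0,20,0,0,0]}}

```text
time_s: 3.72
position: [0.5472, 0.2054, 0.1981]
eef_rot: [-0.135, 0.991, -0.0, 0.001]
wrist_force: [-0.1, 0.6, -0.5]
finger_gap: 0.0004
grasp_force: 0.0
```

```bash
python3 - <<'E'
from h import *
s=r.sense();print(s["position"],s["eef_rot"],s["finger_gap"],s["grasp_force"],s["wrist_force"],s["joint_pos"])
im=get_image("wrist");cv2.imwrite("pics/w2.png",im["frame"])
E
```

```text
[0.54720752 0.20535601 0.1980518 ] [-1.34898650e-01  9.90858292e-01 -2.44210028e-05  1.48279615e-03] 0.00041488844257023505 0.0 [-0.11444549  0.59788582 -0.4803538 ] [ 1.52469631e-01  1.65725482e-01  1.54506717e+00 -1.00744490e-04
  1.42783569e+00 -1.68893514e+00]
```

View pics/w2.png

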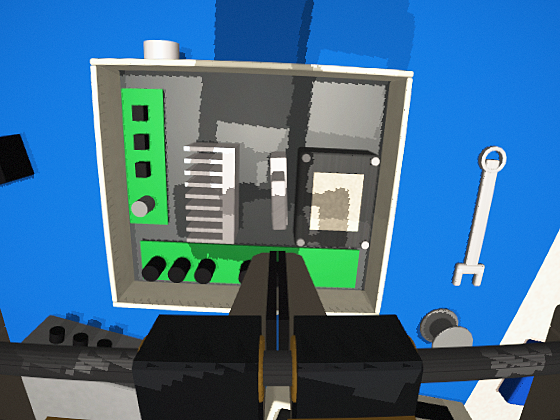

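The grasp missed: the fingers shut on nothing (gap 0.4 mm) and the thin block still stands at (278,190). I check the calibration and block height across the cameras.

```bash
python3 - <<'E'
from h import *
def box(cx,cy,yaw,lx,ly,z):
    c,q=np.cos(np.radians(yaw)),np.sin(np.radians(yaw))
    p=np.array([[lx,ly],[lx,-ly],[-lx,-ly],[-lx,ly]])/2@np.array([[c,q],[-q,c]])+[cx,cy]
    return np.c_[p,np.full(4,z)]
s=r.sense()
w=get_image("wrist");sc=get_image("scene")
print("tcp in wrist",proj(w,s["position"]),"cam",(-np.array(w["R"]).T@np.array(w["t"])).round(3))
def draw(im,f):
    for b,col in((box(.5473,.2047,15.5,.044,.012,.115),(0,0,255)),(box(.5473,.2047,15.5,.07,.016,.065),(0,255,255))):
        cv2.polylines(f,[proj(im,b).round().astype(int)],True,col,1)
    return f
z=w["frame"][120:270,170:330]
z=cv2.resize(z,(400,375),interpolation=cv2.INTER_CUBIC)
z2=draw(w,w["frame"].copy())[120:270,170:330]; z2=cv2.resize(z2,(400,375),interpolation=cv2.INTER_NEAREST)
f=sc["frame"][120:210,320:420]; f2=draw(sc,sc["frame"].copy())[120:210,320:420]
o=np.vstack([np.hstack([z,z2]),np.hstack([cv2.resize(f,(400,225)),cv2.resize(f2,(400,225),interpolation=cv2.INTER_NEAREST)])])
cv2.imwrite("pics/c3.png",o);print(o.shape)
E
```

```text
tcp in wrist [[275.64112365 240.87720538]] cam [0.469 0.185 0.407]
(600, 800, 3)
```

View pics/c3.png

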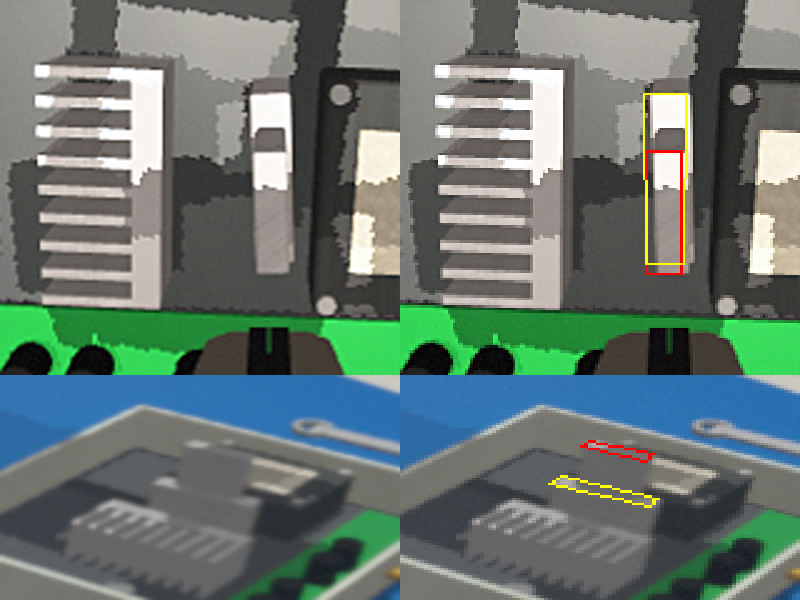

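The outlines match the block in both cameras, so I suspect the finger tips are not where I think. TCP projects to row 241, but the visible tips are at row 251. I check the tips in the scene camera.

```bash
python3 - <<'E'
from h import *
s=r.sense();p=np.array(s["position"])
w=get_image("wrist");sc=get_image("scene")
print("K",np.array(w["camera_matrix"]).round(1).tolist(),"R",np.array(w["R"]).round(3).tolist(), "tcp cam",np.array(w["R"])@p+np.array(w["t"]))
print("time",s["time_s"],"wf",s["wrist_force"])
q=proj(sc,[p,p+[0,0,.019],p+[0,0,.088]]);print(q)
f=sc["frame"].copy()
u,v=q[0].round().astype(int)
x0,y0=max(u-80,0),max(v-70,0)
g=cv2.resize(f[y0:y0+120,x0:x0+160],(800,600),interpolation=cv2.INTER_CUBIC)
for a in q: cv2.drawMarker(g,tuple(((a-[x0,y0])*5+2).astype(int).tolist()),(0,0,255),cv2.MARKER_CROSS,14,1)
cv2.imwrite("pics/s4.png",g);print(x0,y0)
E
```

```text
K [[352.5, 0.0, 277.1], [0.0, 352.5, 213.3], [0.0, 0.0, 1.0]] R [[-0.267, 0.964, 0.001], [0.924, 0.256, 0.285], [0.274, 0.077, -0.959]] tcp cam [-0.00092738  0.01742973  0.22296505]
time 3.8667 wf [-0.55156652 -0.25533509 -0.25523317]
[[378.29655729 120.70776471]
 [379.54799094 113.54864065]
 [384.28479678  86.16763933]]
298 51
```

View pics/s4.png

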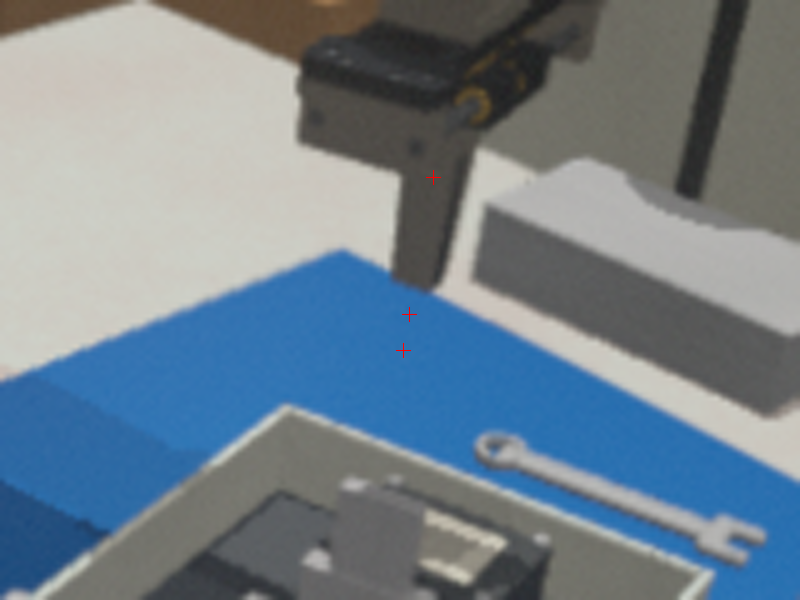

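```bash
python3 - <<'E'
from h import *
print("grip_depth",r.grip_depth,[a for a in dir(r) if a[0]!='_'])
im=cv2.imread("pics/w1.png");g=cv2.cvtColor(im,cv2.COLOR_BGR2GRAY)
for row in (246,250,252,254,258,264): print(row,g[row,200:345:3].tolist())
E
```

```text
grip_depth 0.0187 ['PlanningError', 'grip_depth', 'sense']
246 [100, 100, 99, 101, 99, 101, 100, 99, 101, 102, 101, 102, 103, 105, 104, 105, 103, 103, 101, 95, 95, 92, 87, 82, 79, 75, 69, 67, 64, 60, 60, 57, 53, 56, 50, 81, 55, 78, 80, 66, 94, 56, 88, 55, 76, 87, 64, 76, 76]
250 [99, 99, 99, 99, 96, 102, 99, 100, 100, 92, 97, 94, 98, 98, 101, 99, 100, 101, 101, 103, 101, 100, 100, 101, 98, 100, 101, 99, 101, 103, 99, 101, 100, 158, 165, 164, 162, 164, 165, 161, 168, 160, 159, 167, 169, 168, 171, 167, 165]
252 [97, 100, 98, 98, 99, 99, 96, 85, 88, 10, 13, 52, 102, 99, 98, 101, 102, 102, 99, 100, 102, 101, 100, 100, 97, 99, 101, 101, 100, 102, 99, 101, 95, 162, 161, 161, 162, 163, 163, 163, 174, 8, 14, 49, 128, 128, 162, 165, 161]
254 [96, 99, 99, 101, 83, 58, 64, 62, 56, 15, 14, 52, 101, 102, 99, 100, 100, 99, 100, 97, 99, 101, 98, 98, 101, 102, 99, 101, 101, 100, 98, 99, 120, 163, 163, 164, 163, 162, 163, 160, 174, 10, 14, 7, 60, 61, 52, 70, 152]
258 [95, 86, 25, 60, 61, 63, 63, 67, 12, 17, 17, 46, 96, 98, 98, 102, 100, 88, 96, 99, 96, 97, 97, 98, 103, 102, 100, 101, 99, 100, 98, 121, 162, 161, 161, 162, 162, 161, 160, 160, 169, 11, 16, 14, 55, 62, 63, 63, 60]
264 [6, 69, 62, 64, 61, 64, 61, 18, 16, 16, 9, 51, 160, 161, 19, 11, 7, 8, 3, 96, 137, 137, 94, 2, 12, 8, 12, 41, 85, 99, 142, 160, 159, 158, 161, 161, 159, 159, 160, 158, 151, 6, 17, 13, 13, 67, 64, 64, 60]
```

The tips really end about 36 mm above the reported TCP. The finger opening scale in the wrist view and the scene view agree on this, and it explains the miss at the tab's top. I therefore go down to TCP 0.044, which puts the tips at about 0.080.

>>> {"op": "jog_arm", "data": {"series": [0,0,-10,0,0,0,0,0,-30,0,0,0,0,0,-50,0,0,0,0,0,-65,0,0,0,0,0,-70,0,0,0], "grip": 0.5}}

```text
time_s: 4.38
position: [0.5432, 0.2047, 0.1209]
eef_rot: [-0.135, 0.991, -0.0, -0.004]
wrist_force: [0.2, 0.0, 0.3]
finger_gap: 0.0316
grasp_force: 0.0
```

>>> {"op": "jog_arm", "data": {"series": [0,0,-20,0,0,0,0,0,-42,0,0,0,0,0,-60,0,0,0,0,0,-74,0,0,0,0,0,-82,0,0,0]}}

```text
time_s: 4.8
position: [0.5445, 0.205, 0.0413]
eef_rot: [-0.135, 0.991, -0.0, -0.002]
wrist_force: [-0.1, -0.2, -0.7]
finger_gap: 0.0461
grasp_force: 0.0
```

>>> {"op": "jog_arm", "data": {"series": [0,0,0,0,0,0,0,0,0,0,0,0,0,0,0,0,0,0,0,0,0,0,0,0,0,0,0,0,0,0], "grip": 0}}

```text
time_s: 5.22
position: [0.5472, 0.2054, 0.0452]
eef_rot: [-0.135, 0.991, 0.0, 0.001]
wrist_force: [-1.0, 1.0, 1.0]
finger_gap: 0.0147
grasp_force: 0.0
```

>>> {"op": "jog_arm", "data": {"series": [0,0,0,0,0,0,0,0,0,0,0,0,0,0,0,0,0,0,0,0,0,0,0,0]}}

```text
time_s: 5.55
position: [0.547, 0.2053, 0.0449]
eef_rot: [-0.135, 0.991, -0.0, 0.001]
wrist_force: [-1.5, -0.9, 5.7]
finger_gap: 0.0118
grasp_force: 30.0
```

Gripped (11.8 mm, 30 N). I lift it.

>>> {"op": "jog_arm", "data": {"series": [0,0,3,0,0,0,0,0,10,0,0,0,0,0,22,0,0,0,0,0,37,0,0,0,0,0,52,0,0,0]}}

```text
time_s: 5.97
position: [0.5459, 0.2052, 0.0969]
eef_rot: [-0.135, 0.991, 0.0, -0.0]
wrist_force: [0.1, 0.9, -1.7]
finger_gap: 0.0118
grasp_force: 30.0
```

>>> {"op": "jog_arm", "data": {"series": [0,0,18,0,0,0,0,0,36,0,0,0,0,0,52,0,0,0,0,0,62,0,0,0,0,0,68,0,0,0]}}

```text
time_s: 6.38
position: [0.5471, 0.2054, 0.1662]
eef_rot: [-0.135, 0.991, 0.0, 0.001]
wrist_force: [0.2, 0.2, -1.5]
finger_gap: 0.0118
grasp_force: 30.0
```

>>> {"op": "jog_arm", "data": {"series": [0,0,0,0,0,0,0,0,0,0,0,0]}}

```text
time_s: 6.55
position: [0.546, 0.2052, 0.1636]
eef_rot: [-0.135, 0.991, -0.0, -0.0]
wrist_force: [0.3, 0.2, -2.7]
finger_gap: 0.012
grasp_force: 30.0
```

```bash
python3 - <<'E'
from h import *
s=r.sense();print(s["position"],s["finger_gap"],s["grasp_force"],s["wrist_force"])
w=get_image("wrist"); print(models.recognise("wrist","thin_mid"))
a=[[302,152],[299,243]]
# amp edges from wrist (z .06): transformer / sink edges picked in pic w2
c=np.array([.5512,.2248]);t=np.radians(13.2);R=np.array([[np.cos(t),-np.sin(t)],[np.sin(t),np.cos(t)]])
g=cv2.cvtColor(w["frame"],cv2.COLOR_BGR2GRAY)
# overlay of predicted transformer top, sink top for a final look later
E
```

```text
[0.54599662 0.20521125 0.16357285] 0.012000451155463132 29.98746782541275 [ 0.28507904  0.15799042 -2.6926455 ]
[]
```

>>> {"op": "jog_arm", "data": {"series": [-4,-14,0,0,0,-1,-10,-36,0,0,0,-2,-18,-65,0,0,0,-4,-27,-96,0,0,0,-5.5,-36,-128,0,0,0,-7]}}

```text
time_s: 7.07
position: [0.5088, 0.0757, 0.1631]
eef_rot: [-0.074, 0.997, -0.0, -0.001]
wrist_force: [1.0, -0.6, -1.7]
finger_gap: 0.0116
grasp_force: 30.0
```

>>> {"op": "jog_arm", "data": {"series": [-9,-32,0,0,0,-1.5,-18,-64,0,0,0,-3,-27,-96,0,0,0,-4.5,-36,-128,0,0,0,-6,-45,-160,0,0,0,-7]}}

```text
time_s: 7.48
position: [0.4636, -0.0845, 0.1633]
eef_rot: [-0.012, 1.0, 0.0, -0.001]
wrist_force: [0.2, -0.1, -1.2]
finger_gap: 0.0118
grasp_force: 30.0
```

>>> {"op": "jog_arm", "data": {"series": [-8,-30,0,0,0,-1.5,-15,-55,0,0,0,-3,-21,-76,0,0,0,-4.5,-25,-91,0,0,0,-6,-27,-97,0,0,0,-6]}}

```text
time_s: 7.9
position: [0.4367, -0.1818, 0.1633]
eef_rot: [0.041, 0.999, -0.0, -0.001]
wrist_force: [0.3, -0.6, -1.8]
finger_gap: 0.0115
grasp_force: 30.0
```

>>> {"op": "jog_arm", "data": {"series": [0,0,-10,0,0,0,0,0,-30,0,0,0,0,0,-55,0,0,0,0,0,-75,0,0,0,0,0,-90,0,0,0]}}

```text
time_s: 8.32
position: [0.4368, -0.1775, 0.0709]
eef_rot: [0.038, 0.999, 0.001, -0.002]
wrist_force: [-0.2, 0.8, -1.5]
finger_gap: 0.0119
grasp_force: 30.0
```

>>> {"op": "jog_arm", "data": {"series": [0,0,-10,0,0,0,0,0,-18,0,0,0,0,0,-23,0,0,0,0,0,-26,0,0,0,0,0,-28,0,0,0]}}

```text
time_s: 8.73
position: [0.4387, -0.1798, 0.0462]
eef_rot: [0.039, 0.999, -0.0, 0.0]
wrist_force: [-0.4, 0.3, -1.5]
finger_gap: 0.0116
grasp_force: 30.0
```

>>> {"op": "jog_arm", "data": {"series": [0,0,-3,0,0,0,0,0,-6,0,0,0,0,0,-9,0,0,0,0,0,-11,0,0,0,0,0,-12,0,0,0]}}

```text
time_s: 9.15
position: [0.4382, -0.1797, 0.0337]
eef_rot: [0.039, 0.999, 0.0, -0.0]
wrist_force: [0.2, 0.4, -2.0]
finger_gap: 0.0117
grasp_force: 30.0
```

>>> {"op": "jog_arm", "data": {"series": [0,0,-0.5,0,0,0,0,0,-1,0,0,0,0,0,-1.5,0,0,0,0,0,-1.5,0,0,0]}}

```text
time_s: 9.48
position: [0.4384, -0.1799, 0.033]
eef_rot: [0.039, 0.999, -0.0, 0.0]
wrist_force: [-1.9, 1.0, 3.9]
finger_gap: 0.0119
grasp_force: 30.0
```

It's in contact with the mat, so I release, lift, and go above the thick block.

>>> {"op": "jog_arm", "data": {"series": [0,0,0,0,0,0,0,0,0,0,0,0,0,0,0,0,0,0,0,0,0,0,0,0,0,0,0,0,0,0], "grip": 0.5}}

```text
time_s: 9.9
position: [0.4384, -0.1798, 0.0325]
eef_rot: [0.039, 0.999, -0.0, 0.0]
wrist_force: [-1.1, 0.2, 0.6]
finger_gap: 0.0432
grasp_force: 0.0
```

>>> {"op": "jog_arm", "data": {"series": [0,0,15,0,0,0,0,0,45,0,0,0,0,0,80,0,0,0,0,0,110,0,0,0,0,0,125,0,0,0]}}

```text
time_s: 10.32
position: [0.4401, -0.181, 0.1618]
eef_rot: [0.039, 0.999, -0.002, 0.003]
wrist_force: [0.3, -1.1, 0.4]
finger_gap: 0.0457
grasp_force: 0.0
```

>>> {"op": "jog_arm", "data": {"series": [30,-7,4,0,0,0,70,-16,4,0,0,0,110,-25,4,0,0,0,150,-34,4,0,0,0,180,-41,4,0,0,0]}}

```text
time_s: 10.73
position: [0.6208, -0.2211, 0.161]
eef_rot: [0.039, 0.999, -0.0, 0.0]
wrist_force: [-0.1, -0.4, 0.1]
finger_gap: 0.0462
grasp_force: 0.0
```

>>> {"op": "jog_arm", "data": {"series": [15,-3,0,0,0,0,22,-5,0,0,0,0,22,-5,0,0,0,0]}}

```text
time_s: 10.98
position: [0.6409, -0.2259, 0.1607]
eef_rot: [0.039, 0.999, 0.0, -0.0]
wrist_force: [-0.0, -0.5, 0.3]
finger_gap: 0.0457
grasp_force: 0.0
```

```bash
python3 - <<'E'
from h import *
s=r.sense();print(s["position"],s["eef_rot"],s["time_s"],s["finger_gap"])
w=get_image("wrist");f=w["frame"].copy()
def box(cx,cy,yaw,lx,ly,z):
    c,q=np.cos(np.radians(yaw)),np.sin(np.radians(yaw))
    p=np.array([[lx,ly],[lx,-ly],[-lx,-ly],[-lx,ly]])/2@np.array([[c,q],[-q,c]])+[cx,cy]
    return np.c_[p,np.full(4,z)]
for b,col in((box(.640,-.225,-4.5,.044,.012,.103),(0,0,255)),(box(.640,-.225,-4.5,.07,.05,.053),(0,255,255)),(box(.4384,-.18,-4.5,.044,.012,.103),(0,0,255))):
    cv2.polylines(f,[proj(w,b).round().astype(int)],True,col,1)
cv2.imwrite("pics/w5.png",f)
print(models.recognise("wrist","thick_mid"),models.recognise("top","thin_mid"))
E
```

```text
[ 0.64091154 -0.22587985  0.16071572] [ 3.90368718e-02  9.99237722e-01  1.45066046e-04 -2.76790330e-04] 10.9833 0.04574871472558062
[{'rect': [250.1, 152.3, 307.2, 240.6], 'p': 0.87}, {'rect': [332.9, 109.9, 434.7, 202.4], 'p': 0.75}] [{'rect': [106.9, 201.6, 134.6, 241.5], 'p': 0.7}, {'rect': [140.4, 180.1, 176.8, 239.4], 'p': 0.41}]
```

View pics/w5.png

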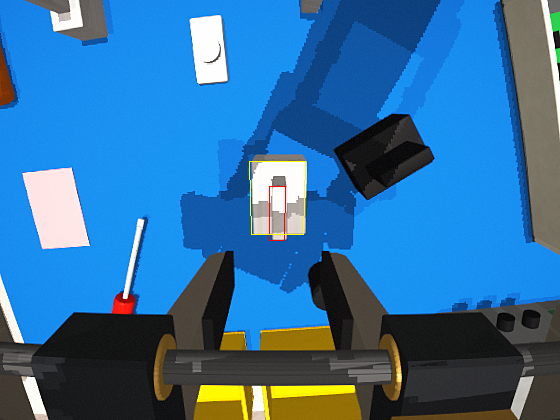

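The wrist view shows the aluminium thick block at (278,200) with the outlines fitting it. The black decoy is clear at (383,155). I descend and grip.

>>> {"op": "jog_arm", "data": {"series": [0,0,-10,0,0,0,0,0,-30,0,0,0,0,0,-55,0,0,0,0,0,-78,0,0,0,0,0,-95,0,0,0]}}

```text
time_s: 11.55
position: [0.6382, -0.2249, 0.0638]
eef_rot: [0.039, 0.999, 0.001, -0.001]
wrist_force: [-0.4, 0.6, -1.0]
finger_gap: 0.0458
grasp_force: 0.0
```

>>> {"op": "jog_arm", "data": {"series": [0,0,-12,0,0,0,0,0,-20,0,0,0,0,0,-25,0,0,0,0,0,-28,0,0,0,0,0,-28,0,0,0]}}

```text
time_s: 11.97
position: [0.6404, -0.2259, 0.0388]
eef_rot: [0.039, 0.999, -0.0, 0.0]
wrist_force: [-0.8, 0.4, 0.2]
finger_gap: 0.0456
grasp_force: 0.0
```

>>> {"op": "jog_arm", "data": {"series": [0,0,0,0,0,0,0,0,0,0,0,0,0,0,0,0,0,0,0,0,0,0,0,0,0,0,0,0,0,0], "grip": 0}}

```text
time_s: 12.38
position: [0.6405, -0.2258, 0.0389]
eef_rot: [0.039, 0.999, -0.0, 0.0]
wrist_force: [1.2, 2.6, 0.8]
finger_gap: 0.0149
grasp_force: 0.7
```

>>> {"op": "jog_arm", "data": {"series": [0,0,0,0,0,0,0,0,0,0,0,0,0,0,0,0,0,0,0,0,0,0,0,0]}}

```text
time_s: 12.72
position: [0.6404, -0.2254, 0.0386]
eef_rot: [0.039, 0.999, 0.0, 0.0]
wrist_force: [-0.1, 2.9, 1.8]
finger_gap: 0.0119
grasp_force: 30.0
```

```bash
python3 - <<'E'
from h import *
s=r.sense();print(s["position"],s["eef_rot"],s["time_s"],s["finger_gap"],s["grasp_force"],s["wrist_force"])
E
```

```text
[ 0.64043933 -0.22544278  0.03862559] [3.91700456e-02 9.99232539e-01 1.82670114e-04 8.83698355e-05] 12.7167 0.011865656961334861 29.987356960773468 [-0.05960023  2.94963904  1.78624715]
```

Gripped. I lift and carry it to above the gap, cross-checking the gap edges from the earlier wrist view.

>>> {"op": "jog_arm", "data": {"series": [0,0,3,0,0,0,0,0,12,0,0,0,0,0,28,0,0,0,0,0,46,0,0,0,0,0,64,0,0,0]}}

```text
time_s: 13.13
position: [0.6393, -0.2256, 0.1023]
eef_rot: [0.039, 0.999, 0.0, -0.001]
wrist_force: [0.9, 0.0, -4.0]
finger_gap: 0.0116
grasp_force: 30.0
```

>>> {"op": "jog_arm", "data": {"series": [0,0,20,0,0,0,0,0,40,0,0,0,0,0,55,0,0,0,0,0,63,0,0,0,0,0,66,0,0,0]}}

```text
time_s: 13.55
position: [0.6408, -0.2263, 0.1702]
eef_rot: [0.039, 0.999, -0.001, 0.001]
wrist_force: [1.0, 0.3, -4.3]
finger_gap: 0.0114
grasp_force: 30.0
```

>>> {"op": "jog_arm", "data": {"series": [-3,14,0,0,0,1,-7,36,0,0,0,2,-13,65,0,0,0,3,-19,96,0,0,0,4.5,-25,126,0,0,0,6]}}

```text
time_s: 13.97
position: [0.6138, -0.0983, 0.1667]
eef_rot: [-0.013, 1.0, 0.001, -0.001]
wrist_force: [0.4, 1.2, -4.6]
finger_gap: 0.0116
grasp_force: 30.0
```

>>> {"op": "jog_arm", "data": {"series": [-6,32,0,0,0,1,-12,64,0,0,0,2,-18,96,0,0,0,3.5,-25,128,0,0,0,5,-31,160,0,0,0,6]}}

```text
time_s: 14.38
position: [0.5826, 0.0617, 0.167]
eef_rot: [-0.066, 0.998, 0.0, -0.001]
wrist_force: [0.2, 0.1, -5.5]
finger_gap: 0.012
grasp_force: 30.0
```

>>> {"op": "jog_arm", "data": {"series": [-6,32,0,0,0,1.5,-12,63,0,0,0,3,-18,92,0,0,0,4.5,-23,117,0,0,0,5.7,-26,133,0,0,0,5.7]}}

```text
time_s: 14.8
position: [0.5563, 0.1957, 0.167]
eef_rot: [-0.116, 0.993, 0.0, -0.001]
wrist_force: [-0.9, -1.2, -5.0]
finger_gap: 0.0119
grasp_force: 30.0
```

```bash
python3 - <<'E'
from h import *
s=r.sense();print(s["position"],s["eef_rot"],s["time_s"],s["finger_gap"],s["grasp_force"],s["wrist_force"])
w=get_image("wrist");t=get_image("top")
print("top thin",models.recognise("top","thin_mid")[:2],"expected",proj(t,[[.4384,-.18,.053]]))
K=w["camera_matrix"];R0=np.array([[-0.267,0.964,0.001],[0.924,0.256,0.285],[0.274,0.077,-0.959]]);C=np.array([.469,.185,.407])
o=dict(camera_matrix=K,distortion=w["distortion"],R=R0,t=-R0@C)
th=np.radians(13.2);Q=np.array([[np.cos(th),-np.sin(th)],[np.sin(th),np.cos(th)]])
L=lambda p,z:((atz(o,p,z)[:,:2]-[.5512,.2248])@Q*1e3).round(1).tolist()
print("sink top",L([[235.2,147.5],[234.8,243]],.06),"foot",L([[240,144.5]],.015))
print("screws",L([[306,157.6],[375,161],[365,244.5],[300.5,242]],.062),"tf edge",L([[299.5,150],[296,240]],.06),L([[299.5,150],[296,240]],.015))
cv2.imwrite("pics/w6.png",w["frame"])
E
```

```text
[0.55632758 0.19572334 0.16695205] [-1.16368103e-01  9.93204960e-01  4.08983695e-04 -1.48473237e-03] 14.8 0.011916913499354429 29.991499185562134 [-0.90045096 -1.22376279 -4.97356193]
top thin [{'rect': [318.9, 256.3, 334.6, 293.2], 'p': 0.95}] expected [[328.63223773 275.76119381]]
sink top [[-51.3, -58.9], [48.7, -58.6]] foot [[-49.9, -58.7]]
screws [[-44.3, 10.7], [-44.1, 79.2], [44.3, 79.0], [44.0, 10.5]] tf edge [[-51.3, 4.1], [42.7, 5.8]] [[-46.4, 7.2], [59.8, 9.1]]
```

Thin is confirmed outside on the bench at top px (327,275). The two cameras disagree by about 4 mm on the gap's middle, so I lower the block to just above the heat sink's top (bottom at about 77 mm) and look there.

>>> {"op": "jog_arm", "data": {"series": [0,2,-8,0,0,0,0,2,-22,0,0,0,0,2,-38,0,0,0,0,2,-49,0,0,0,0,2,-54,0,0,0]}}

```text
time_s: 15.37
position: [0.5567, 0.194, 0.1114]
eef_rot: [-0.114, 0.993, -0.0, -0.002]
wrist_force: [-0.3, -0.6, -5.1]
finger_gap: 0.0116
grasp_force: 30.0
```

>>> {"op": "jog_arm", "data": {"series": [0,0,0,0,0,0,0,0,0,0,0,0,0,0,0,0,0,0]}}

```text
time_s: 15.62
position: [0.5592, 0.1951, 0.1155]
eef_rot: [-0.115, 0.993, -0.0, 0.001]
wrist_force: [0.2, -0.2, -5.5]
finger_gap: 0.012
grasp_force: 30.0
```

```bash
python3 - <<'E'
from h import *
s=r.sense();p=np.array(s["position"]);print(p,s["eef_rot"],s["time_s"],s["wrist_force"])
w=get_image("wrist");np.savez("w7.npz",K=w["camera_matrix"],D=w["distortion"],R=w["R"],t=w["t"],p=p,f=w["frame"])
b=p[2]-.0386+.003; print("bottom",b)
u,v=proj(w,[[p[0],p[1],b]])[0].astype(int);print(u,v)
x0,y0=150,90
g=cv2.resize(w["frame"][y0:y0+185,x0:x0+246],(798,600),interpolation=cv2.INTER_CUBIC)
cv2.imwrite("pics/w7.png",g)
E
```

```text
[0.55917938 0.19513458 0.11554596] [-1.14805536e-01  9.93387548e-01 -4.85341018e-06  9.31580307e-04] 15.6167 [ 0.15529145 -0.16389518 -5.48044226]
bottom 0.07994596224320574
275 223
```

View pics/w7.png

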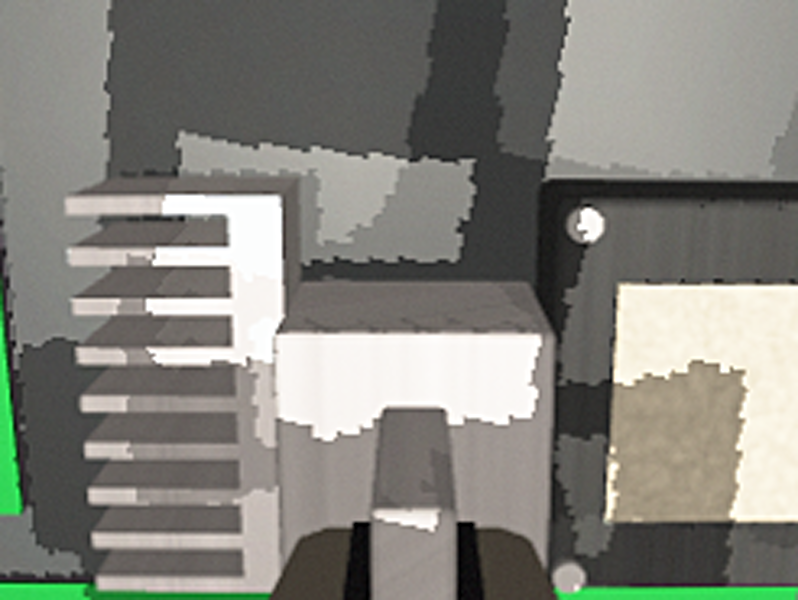

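In the crop (×3.243, offset 150,90), the block's bottom front edge runs (300,285)–(527,285), between the sink's top edge at (282,195) and the transformer's top edge at about (553,195). The feet are at about (300,181) and (540,183). I convert these to millimetres.

```bash
python3 - <<'E'
from h import *
d=np.load("w7.npz");o=dict(camera_matrix=d["K"],distortion=d["D"],R=d["R"],t=d["t"]);p=d["p"]
th=np.radians(13.2);Q=np.array([[np.cos(th),-np.sin(th)],[np.sin(th),np.cos(th)]])
L=lambda q,z:((atz(o,np.array(q)/3.243+[150,90],z)[:,:2]-p[:2])@Q*1e3).round(1).tolist()
print("block bottom",L([[300,284],[527,284]],.080),"block top",L([[278,333],[553,333]],.130),"tab",L([[385,408],[445,408]],.18),)
print("sink top",L([[282,195],[278,588]],.060),"foot",L([[300,181]],.015))
print("tf top",L([[553,198],[553,560]],.060),"foot",L([[540,183]],.015))
print("screws",L([[585,224],[569,576]],.062))
print("case by top est",((np.array([.5512,.2248])-p[:2])@Q*1e3).round(1))
E
```

```text
block bottom [[-33.8, -23.3], [-33.8, 25.8]] block top [[-34.8, -22.5], [-34.8, 25.5]] tab [[-36.5, -2.6], [-36.5, 5.3]]
sink top [[-50.7, -28.9], [48.4, -33.2]] foot [[-49.3, -29.1]]
tf top [[-50.0, 33.4], [40.7, 36.5]] foot [[-48.8, 35.3]]
screws [[-44.3, 40.7], [44.2, 40.5]]
case by top est [-1.  30.7]
```

The gap runs from −29 to +34.7 mm (64 mm wide) and the block from −23.3 to +25.7 mm. A shift of +1.5 mm centres it, and the yaw is already aligned. I lower it gently.

>>> {"op": "jog_arm", "data": {"series": [0,1.5,-4,0,0,0,0,1.5,-11,0,0,0,0,1.5,-19,0,0,0,0,1.5,-27,0,0,0,0,1.5,-34,0,0,0]}}

```text
time_s: 16.08
position: [0.5576, 0.1967, 0.079]
eef_rot: [-0.115, 0.993, -0.0, -0.001]
wrist_force: [0.6, 0.0, -5.3]
finger_gap: 0.0119
grasp_force: 30.0
```

>>> {"op": "jog_arm", "data": {"series": [0,0,-6,0,0,0,0,0,-11,0,0,0,0,0,-15,0,0,0,0,0,-18,0,0,0,0,0,-20,0,0,0]}}

```text
time_s: 16.5
position: [0.5583, 0.1967, 0.0602]
eef_rot: [-0.115, 0.993, -0.0, -0.0]
wrist_force: [0.4, 1.0, -4.8]
finger_gap: 0.0116
grasp_force: 30.0
```

>>> {"op": "jog_arm", "data": {"series": [0,0,0,0,0,0,0,0,0,0,0,0]}}

```text
time_s: 16.67
position: [0.5585, 0.1968, 0.0607]
eef_rot: [-0.115, 0.993, 0.0, 0.0]
wrist_force: [1.0, 0.1, -5.5]
finger_gap: 0.0118
grasp_force: 30.0
```

>>> {"op": "jog_arm", "data": {"series": [0,0,-2,0,0,0,0,0,-4,0,0,0,0,0,-6,0,0,0,0,0,-7.5,0,0,0,0,0,-8.5,0,0,0]}}

```text
time_s: 17.08
position: [0.5581, 0.1967, 0.0517]
eef_rot: [-0.115, 0.993, -0.0, -0.0]
wrist_force: [-1.2, 0.3, -5.2]
finger_gap: 0.012
grasp_force: 30.0
```

>>> {"op": "jog_arm", "data": {"series": [0,0,-0.5,0,0,0,0,0,-1,0,0,0,0,0,-1.5,0,0,0,0,0,-1.5,0,0,0]}}

```text
time_s: 17.42
position: [0.5584, 0.1968, 0.0507]
eef_rot: [-0.115, 0.993, 0.0, 0.0]
wrist_force: [0.2, 0.2, -4.5]
finger_gap: 0.0117
grasp_force: 30.0
```

>>> {"op": "jog_arm", "data": {"series": [0,0,-0.4,0,0,0,0,0,-0.8,0,0,0,0,0,-1,0,0,0,0,0,-1,0,0,0]}}

```text
time_s: 17.75
position: [0.5586, 0.1969, 0.0506]
eef_rot: [-0.115, 0.993, 0.0, 0.0]
wrist_force: [-5.1, 0.5, 6.0]
finger_gap: 0.0119
grasp_force: 30.0
```

It's resting on the floor (weight carried, small contact force). I release and retreat.

>>> {"op": "jog_arm", "data": {"series": [0,0,0,0,0,0,0,0,0,0,0,0,0,0,0,0,0,0,0,0,0,0,0,0,0,0,0,0,0,0], "grip": 0.5}}

```text
time_s: 18.17
position: [0.5585, 0.1967, 0.0495]
eef_rot: [-0.115, 0.993, -0.0, 0.0]
wrist_force: [0.1, -0.6, -0.0]
finger_gap: 0.043
grasp_force: 0.0
```

>>> {"op": "jog_arm", "data": {"series": [0,0,8,0,0,0,0,0,25,0,0,0,0,0,50,0,0,0,0,0,80,0,0,0,0,0,110,0,0,0]}}

```text
time_s: 18.58
position: [0.5579, 0.1967, 0.1608]
eef_rot: [-0.115, 0.993, 0.0, -0.0]
wrist_force: [-0.4, 0.1, -0.1]
finger_gap: 0.046
grasp_force: 0.0
```

>>> {"op": "jog_arm", "data": {"series": [-15,-20,20,0,0,0,-40,-50,40,0,0,0,-60,-80,50,0,0,0,-75,-110,60,0,0,0,-80,-120,60,0,0,0]}}

```text
time_s: 19.0
position: [0.4782, 0.074, 0.2227]
eef_rot: [-0.114, 0.993, -0.001, 0.002]
wrist_force: [0.2, -0.4, -0.2]
finger_gap: 0.0456
grasp_force: 0.0
```

>>> {"op": "jog_arm", "data": {"series": [0,0,0,0,0,0,0,0,0,0,0,0]}}

```text
time_s: 19.17
position: [0.4785, 0.077, 0.2196]
eef_rot: [-0.114, 0.993, 0.0, 0.0]
wrist_force: [-0.1, 0.3, 0.8]
finger_gap: 0.0463
grasp_force: 0.0
```

```bash
python3 - <<'E'
from h import *
s=r.sense();print(s["position"],s["time_s"],s["wrist_force"])
t=get_image("top");sc=get_image("scene")
for c,im in(("top",t),("scene",sc)):
    for n in("thin_mid","medium_mid","thick_mid"): print(c,n,[(np.round(d["rect"]).tolist(),round(d["p"],2)) for d in models.recognise(c,n)])
    print("exp thick",proj(im,[[.5586,.1969,.065]]),"thin",proj(im,[[.4384,-.18,.053]]))
f=sc["frame"]; g=t["frame"]
o=np.hstack([cv2.resize(f[110:250,270:450],(400,311)),cv2.resize(g[120:305,38:276],(400,311))]);cv2.imwrite("pics/end.png",o)
E
```

```text
[0.47854699 0.07695988 0.21956977] 19.1667 [-0.13989428  0.28685392  0.79910691]
top thin_mid [([320.0, 257.0, 334.0, 293.0], 0.82)]
top medium_mid [([424.0, 254.0, 456.0, 292.0], 0.89), ([320.0, 257.0, 333.0, 295.0], 0.19)]
top thick_mid [([278.0, 168.0, 320.0, 204.0], 0.97), ([111.0, 194.0, 149.0, 231.0], 0.72)]
exp thick [[127.26770318 215.63209304]] thin [[328.63223773 275.76119381]]
scene thin_mid [([211.0, 184.0, 234.0, 233.0], 0.79)]
scene medium_mid [([122.0, 227.0, 151.0, 275.0], 0.93)]
scene thick_mid [([356.0, 150.0, 387.0, 186.0], 0.86), ([267.0, 217.0, 305.0, 269.0], 0.6)]
exp thick [[371.81102385 169.16394123]] thin [[219.58046908 207.02661834]]
```

View pics/end.png

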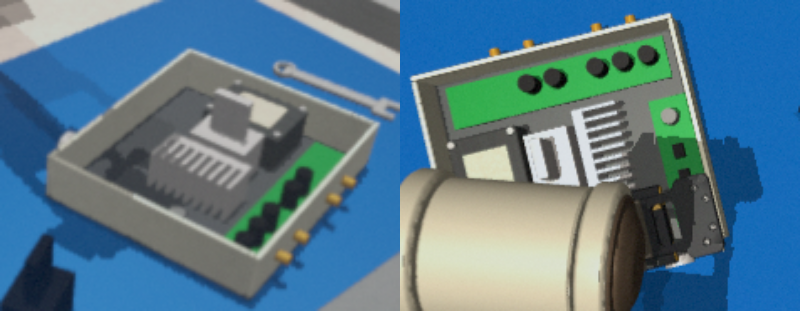

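The thick block stands upright in the gap, between transformer and heat sink, at scene crop (225,125). The thin and medium blocks stand outside on the mat.

```bash
python3 -c "
from station import workorder; print(workorder.job_done())"
```

```text
the job is handed in; nothing more can be done
None
```

The thick block now stands upright about midway along the roughly 64 mm gap, the thin and medium blocks are outside on the bench, and the job is handed in; the verdict was not shown to me.

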